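# Set the pivot clearance of a bench bender

### The arm

A 6-joint arm with a two-finger parallel gripper is mounted at the origin on the work surface. World frame = base frame: x ahead of the robot, y to its left, z up, the work surface at z = 0. Lengths are in mm, angles in rad, forces in N, time in s.
With the tool pointing down it reaches from about 400 to 925 mm from the base axis. Payload 12.5 kg.
Tool frame: the origin (TCP) lies midway between the tips of the shut fingers; the grasp point (between the pads) lies 19 mm behind it (env.grip_depth is the distance from the TCP to the grasp point, in mm); z points along the fingers, y is the line along which they close (so a half turn about z gives the same grasp; the last joint's range is limited). The gripper opens to 95 mm and grips with 3 to 60 N. Pads are 20 mm wide; open, the fingers measure 119 mm over their backs; the gripper's body (75 mm by 180 mm) begins 59 mm behind the grasp point.
Start: joints at [1.14, 0.491, 1.559, -0, 1.092, -0.106], TCP at [199.433, 592.346, 214.661] pointing down, gripper open.
Joint ranges: [-3.1, 3.1], [-0.84, 2.19], [0.05, 2.79], [-1.13, 4.28], [0.06, 2.93], [-2.69, 2.69]. Speed limits (rad/s): [2.22, 2.22, 2.79, 3.14, 3.14, 3.14].

### API

Orientations are given as [roll, pitch, yaw] about the fixed x, y, z axes, in that order (R = Rz(yaw) Ry(pitch) Rx(roll)).
In Python, from cell import monitor, viewer, order, env gives the robot as it stands.
- The arm moves only by the tool move_arm, never from a script. Its argument "moves" is one flat list of numbers, 4 for each row, row after row: the shift along the tool's x, y, z normalised to -1 to 1, where 1 is 0.15 m, then the turn about the tool's z normalised to -1 to 1, where 1 is pi/2 rad. A call has 1 to 10 rows; each row shifts and turns the commanded pose from where the row before left it, along the tool's axes as they then stand; what a row does not reach is not made up. A row lasts 1/8 s, in which the tool goes at most 62.5 mm and 10.7 degrees, less where a joint would pass 70% of its speed; a pose out of reach is approached as far as the arm can. A call with a number of a shift or a turn outside -1 to 1 is refused whole. A call with a gripper value outside its range is refused whole. "claw" is the finger opening in mm, from 0 to 95.1, set as the call begins (left out, the last holds). The fingers move at their own pace and stop on an object; the grip force is fixed at half the most. Time passes only in rows, so rows that do not move let the fingers close. It gives the time, the measured TCP pose, the force, the opening and the grip force at its end, in the units of the state.
- monitor.state(): the state, without advancing time (a new reading comes with each control period).
- viewer.read_camera(name): name is "side" or "top" or "wrist"; returns the picture (400x640x3 uint8, red, green, blue); there is no depth.
- viewer.camera_info(name): a dict with "K" (3x3 intrinsics, pixels), "camera_from_world" (4x4, takes a point from world to camera coordinates). Camera axes: x right, y down, z forward; pixel columns grow to the right and rows downward; lengths in mm; the calibration is good to about 2 mm. A picture is of the moment at which its call begins: read the wrist's pose just before it. camera_info takes no time and is no camera call; for the wrist camera it gives the pose at the moment of the call.
- order.job_done(): hands the job in; it is judged then, once.
The state is a dict: "t": time; "joints": joint angles; "qvel": joint speeds; "tau": joint torques, N m; "eef_pos": TCP position; "tcp_rot": TCP orientation; "ft_force": force on the tool from outside, world axes, zero at the start; "moment": the same for the moment, N m; "opening": opening from 0.0 (shut) to 1.0 (fully open); "grip_force": force on a finger pad.
Only numpy, scipy, OpenCV 4.12 (cv2) and the standard library are available. Lean on these libraries where they do the work, as an engineer would, in place of code of your own. Each camera call takes 0.05 s, during which the arm holds its last target. There are 200 camera calls.

### The job

Take the orange-tipped spring clamp off the wooden rail and clip it from above over the bender's arm bar and the yellow stop plate beside it, so that the arm cannot swing, and let go of it. Then screw the brass knurled nut on the bender's pivot post down (clockwise) until it bottoms out and back it off a quarter turn. Finish while still gripping the nut, keeping it steady there so that I can nip up its locking screw; leave the clamp on and don't shift the other things on the bench.

Things in the scene. Friction and masses are not known exactly. Their poses are not given: they have to be found in the camera images.
- clamp_mid (a point): pivot of the loose spring clamp (black handles, steel jaws, orange tips, about 140 g), 123 mm tall, 22 mm wide along y, jaws down, ending 60 mm below this point, handles up, ending 63 mm above it. Starts clipped on the 12 mm rail board. x is the way its jaws and handles spread; the axes belong to one half and tip with it by up to 0.2 rad as it opens
- clamp: the same clamp, origin at its pivot. On a 12 mm board the handles splay to 54 mm over the outsides at the top, 49 mm at 50 mm above the pivot, where they are pinched. Squeezing takes 11 to 18 N, up to a stop: handles then upright, 32 mm over all, jaws 29 mm apart; 30 N or more keeps it squeezed. The tips, 20 mm tall, bite 50 mm below the pivot
- rail: the fixed wooden rail on which the clamp starts: upright board 12 mm thick, 220 mm long (along y), upper edge 80 mm above the table, on a 60 mm wide foot. Origin on the table under its middle. A smaller, fixed blue clamp sits at its +y end, 80 mm from the middle, and stays there
- clip_spot (a point): where the clamp goes: middle of the upper edge, 66 mm above the table, of the arm's steel bar (6 mm thick, 30 mm tall) and the yellow stop plate (6 mm thick, 60 mm long) lying face to face, 12 mm together. y runs along both, x across, z up; the pivot post stands 140 mm away along +y. Clamp on with its pivot 25 to 32 mm above here, its x along this x, either way round
- stop: the yellow stop plate on the bender's base, fixed. Origin on the table on the pivot axis; the plate lies 110 to 170 mm from it along -y
- swing_bar: the steel bar and red handle of the bender's swinging arm, along -y of the bender, 277 mm from the pivot axis to the handle's end. Origin on the pivot axis at table height
- swing_arm (a joint): swing of the arm about the pivot post, rad: 0 = against the stop plate (as it starts), + = away from it, counter-clockwise from above. It swings easily and, unless clamped to the stop, is dragged along by the nut as that is backed off
- nut_grip (a point): centre of the brass nut's knurl, on the upright pivot axis, 92 mm above the table when bottomed. Knurl: cylinder 45 mm across, 24 mm tall; under it a plain collar 39 mm across, 10 mm tall, then a hub 38 to 52 mm across. The post's end, 20 mm across, stands 10 mm above the knurl. A red line on the knurl's top and side shows its angle
- knurl: the knurled part of the nut; origin on the pivot axis at table height when bottomed; turns and sinks with the nut
- nut (a joint): how far the nut is from bottomed, rad: 0 = bottomed out on its washer (a hard stop), + = backed off, counter-clockwise from above. Right-hand thread, 2.5 mm a turn: it sinks when turned clockwise. It starts at 2.4 to 4.2, turns with about 0.07 N m of friction and stays where it is left
- pliers: combination pliers, 170 mm, red handles, a bystander to be left alone. Origin at its underside
- hex_key: small black L-shaped hex key, 100 by 26 mm, 6 mm thick, a bystander to be left alone. Origin at its underside
- magnet: red triangular welding magnet, 90 by 80 mm, 16 mm thick, a bystander to be left alone. Origin at its underside
- square: flat steel engineer's square, 200 by 150 mm, 4 mm thick, a bystander to be left alone. Origin at its underside
- spray_can: spray can, 58 mm across, 170 mm tall, standing, a bystander to be left alone. Origin at its underside
- hammer: hammer lying down, about 300 mm long, a bystander to be left alone. Origin at its underside
- screw_jar: glass jar with a steel cap, 66 mm across, 75 mm tall, a bystander to be left alone. Origin at its underside

How it is judged:
By the outcome, as a careful person would: the job done as asked, in the order asked, and still so for the second after the job is handed in, while the arm keeps its last pose, push and grip.
It also fails if it takes over 64 s, if anything falls off the work surface, if the arm or the gripper's body presses on something with over 40 N, if the wrist force passes 120 N, or if a joint passes its speed limit or range.

## Working session

There is one attempt and no reset: what is moved stays moved. The work goes in short steps, Python scripts to look and compute and a tool call to move; the robot and the scene stay as the last step left them, time stands still between calls to the robot, and variables do not carry over. Pictures are saved under pics/ and viewed, at most 12 in all, crops included, and the job is handed in when it is done.

Besides the shell and the picture viewer there is one more tool, called after "Emit:" as name(argument=value, ...), one argument or row to a line, values as JSON. move_arm: Moves the arm, as the interface text tells. Scaled input: -1 to 1 covers 0.15 m each way for a shift and pi/2 rad each way for a turn. Its arguments: {"type":"object","properties":{"moves":{"type":"array"},"claw":{"type":"number"}},"required":["moves"]}

```bash
mkdir -p pics; ls; cat > h.py <<'E'
import numpy as np, cv2
from cell import monitor, viewer, order, env
def cam(n):
    i=viewer.camera_info(n); return np.array(i["K"]),np.array(i["camera_from_world"])
def ray(c,uv):
    K,T=c; d=T[:3,:3].T@np.linalg.inv(K)@np.array([uv[0],uv[1],1.]); o=-T[:3,:3].T@T[:3,3]; return o,d/np.linalg.norm(d)
def plane(c,uv,z):
    o,d=ray(c,uv); return o+d*(z-o[2])/d[2]
def tri(obs):
    A=np.zeros((3,3));b=np.zeros(3);R=[ray(c,uv) for c,uv in obs]
    for o,d in R: P=np.eye(3)-np.outer(d,d);A+=P;b+=P@o
    x=np.linalg.solve(A,b); return x,[np.linalg.norm((np.eye(3)-np.outer(d,d))@(x-o)) for o,d in R]
def proj(c,p):
    K,T=c; q=K@(T[:3,:3]@np.asarray(p,float)+T[:3,3]); return q[:2]/q[2]
def snap(n,f):
    c=cam(n); im=viewer.read_camera(n); cv2.imwrite(f"pics/{f}.png",im[:,:,::-1]); return c,im
E
python3 - <<'E'
from h import *
for n in("side","top","wrist"):
    c,im=snap(n,n+"0"); print(n,c[0].round(0).tolist(),(-c[1][:3,:3].T@c[1][:3,3]).round(0),c[1][2,:3].round(2))
print(monitor.state())
E
```

```text
pics
side [[460.0, 0.0, 323.0], [0.0, 460.0, 203.0], [0.0, 0.0, 1.0]] [ 504. -864.  715.] [ 0.1   0.82 -0.57]
top [[393.0, 0.0, 322.0], [0.0, 393.0, 200.0], [0.0, 0.0, 1.0]] [ 366.   15. 1131.] [ 0.21  0.   -0.98]
wrist [[307.0, 0.0, 320.0], [0.0, 307.0, 203.0], [0.0, 0.0, 1.0]] [134. 615. 385.] [ 0.23 -0.08 -0.97]
{'t': 0.15, 'joints': array([ 1.14038380e+00,  4.91419989e-01,  1.55931281e+00,  1.84067681e-05,
        1.09165420e+00, -1.05618030e-01]), 'qvel': array([-4.97365228e-04, -1.70432633e-03, -2.18563409e-03, -1.37084321e-03,
        9.19073990e-04, -8.41172963e-05]), 'tau': array([ 3.84241393e-04, -6.12897277e+01, -2.58278471e+01,  6.92080613e-02,
        4.73455922e-02, -1.15811272e-04]), 'eef_pos': array([199.36166376, 592.17636721, 214.19551122]), 'tcp_rot': array([-3.14080446e+00, -9.99773547e-05,  2.81678963e+00]), 'ft_force': array([-0.031381  ,  0.82372221,  0.17001566]), 'moment': array([ 0.04554692, -0.0508164 , -0.00553036]), 'grip_force': 0.0, 'opening': 0.9978492120233238}
```

View pics/top0.png

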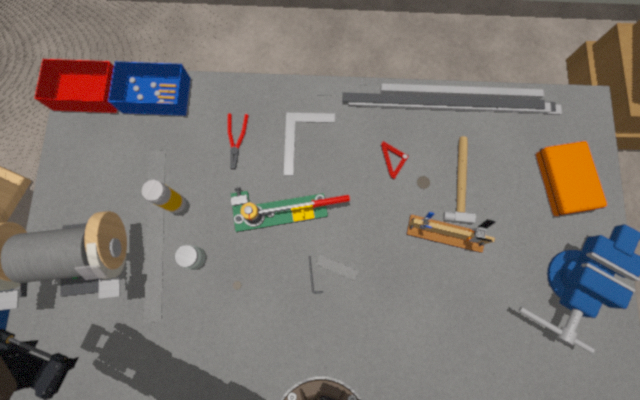

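View pics/side0.png

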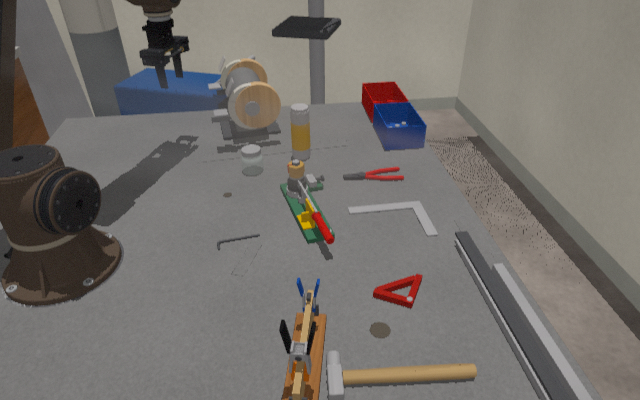

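The top view shows the bender (nut ~(250,212), yellow stop ~(302,212)) and the rail (~(447,233)), with the black clamp at (485,232). The side view shows the nut at (296,168), the stop at (307,220) and the clamp at (300,340). I'll enlarge these areas.

```bash
python3 - <<'E'
from h import *
t=cv2.imread("pics/top0.png");s=cv2.imread("pics/side0.png")
def cr(im,x,y,w,h,W,H): return cv2.resize(im[y:y+h,x:x+w],(W,H),interpolation=cv2.INTER_CUBIC)
a=cr(t,400,200,100,60,400,240); b=cr(t,225,180,130,60,400,185)
c=cr(s,260,270,80,130,400,650)[:600]; 
d=cr(s,270,150,70,100,400,571)
out=np.zeros((600,800,3),np.uint8); out[:240,:400]=a; out[240:425,:400]=b; out[:600,400:]=c
cv2.imwrite("pics/z1.png",out)
ct=cam("top");cs=cam("side")
for n,uv,z in(("clamp",(485,232),120),("railL",(412,225),80),("railR",(483,240),80),("nut",(250,210),105),("stop",(302,212),66),("handle",(348,200),60)):
    print(n,plane(ct,uv,z).round(0))
print("clamp side",plane(cs,(297,345),70).round(),"nut",tri([(ct,(250,211)),(cs,(296,163))]))
E
```

```text
clamp [ 518. -408.  120.]
railL [ 536. -228.   80.]
railR [ 502. -418.   80.]
nut [556. 208. 105.]
stop [563.  72.  66.]
handle [603. -55.  60.]
clamp side [ 515. -351.   70.] nut (array([554.83847204, 207.07524518, 110.14651457]), [np.float64(2.562934986509301), np.float64(2.5629349865092874)])
```

View pics/z1.png

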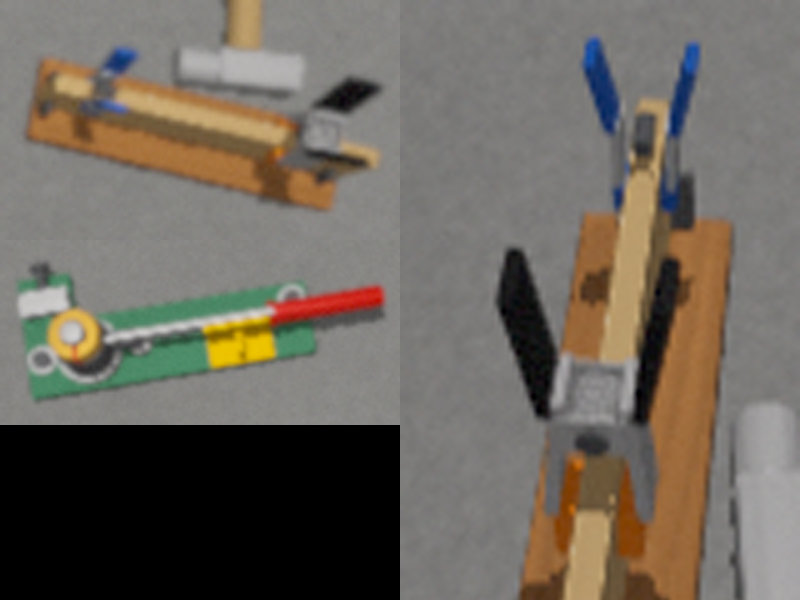

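The enlarged crops show the clamp straddling the rail near its -y end, with black handles splayed and orange tips on the board. The bender's yellow stop and red handle are clear. Next I bring the wrist camera over the clamp.

```bash
cat >> h.py <<'E'
def plan(wps):
    """wps: (x,y,z,yaw,n): rows in tool axes (tool down)"""
    s=monitor.state(); p=np.array(s["eef_pos"]); yaw=s["tcp_rot"][2]; print("from",p.round(1),round(yaw,4),"j",s["joints"].round(2),"t",s["t"])
    for x,y,z,yw,n in wps:
        d=(np.array([x,y,z])-p)/n; dy=((yw-yaw+np.pi)%(2*np.pi)-np.pi)/n
        for i in range(n):
            X=np.array([np.cos(yaw),np.sin(yaw)]);Y=np.array([np.sin(yaw),-np.cos(yaw)])
            r=[d[:2]@X/150,d[:2]@Y/150,-d[2]/150,-dy/(np.pi/2)]; yaw+=dy
            print([round(v,4) for v in r], "BIG" if np.linalg.norm(d)>62 or abs(dy)>.186 else "")
        p=np.array([x,y,z])
E
python3 - <<'E'
from h import *
plan([(470,200,250,1.95,8),(515,-300,250,1.393,10)])
E
```

```text
from [199.4 592.2 214.2] 2.8168 j [ 1.14  0.49  1.56  0.    1.09 -0.11] t 0.15
[np.float64(-0.318), np.float64(-0.2378), np.float64(-0.0298), np.float64(0.069)] 
[np.float64(-0.3419), np.float64(-0.202), np.float64(-0.0298), np.float64(0.069)] 
[np.float64(-0.3617), np.float64(-0.1638), np.float64(-0.0298), np.float64(0.069)] 
[np.float64(-0.3773), np.float64(-0.1237), np.float64(-0.0298), np.float64(0.069)] 
[np.float64(-0.3885), np.float64(-0.0822), np.float64(-0.0298), np.float64(0.069)] 
[np.float64(-0.3951), np.float64(-0.0397), np.float64(-0.0298), np.float64(0.069)] 
[np.float64(-0.3971), np.float64(0.0032), np.float64(-0.0298), np.float64(0.069)] 
[np.float64(-0.3944), np.float64(0.0462), np.float64(-0.0298), np.float64(0.069)] 
[np.float64(-0.3208), np.float64(-0.0955), np.float64(-0.0), np.float64(0.0355)] 
[np.float64(-0.3256), np.float64(-0.0775), np.float64(-0.0), np.float64(0.0355)] 
[np.float64(-0.3294), np.float64(-0.0593), np.float64(-0.0), np.float64(0.0355)] 
[np.float64(-0.3322), np.float64(-0.0408), np.float64(-0.0), np.float64(0.0355)] 
[np.float64(-0.3339), np.float64(-0.0223), np.float64(-0.0), np.float64(0.0355)] 
[np.float64(-0.3347), np.float64(-0.0037), np.float64(-0.0), np.float64(0.0355)] 
[np.float64(-0.3343), np.float64(0.015), np.float64(-0.0), np.float64(0.0355)] 
[np.float64(-0.333), np.float64(0.0336), np.float64(-0.0), np.float64(0.0355)] 
[np.float64(-0.3306), np.float64(0.052), np.float64(-0.0), np.float64(0.0355)] 
[np.float64(-0.3272), np.float64(0.0704), np.float64(-0.0), np.float64(0.0355)]
```

Emit:
move_arm(
  moves=[-0.318,-0.238,-0.03,0.069,-0.342,-0.202,-0.03,0.069,-0.362,-0.164,-0.03,0.069,-0.377,-0.124,-0.03,0.069,-0.388,-0.082,-0.03,0.069,-0.395,-0.04,-0.03,0.069,-0.397,0.003,-0.03,0.069,-0.394,0.046,-0.03,0.069],
)

```text
t: 1.15
eef_pos: [470.6, 198.4, 250.8]
tcp_rot: [3.141, -0.0, 1.946]
ft_force: [1.0, 0.6, -0.0]
opening: 1.0
grip_force: 0.0
```

Emit:
move_arm(
  moves=[-0.321,-0.096,0,0.036,-0.326,-0.078,0,0.036,-0.329,-0.059,0,0.036,-0.332,-0.041,0,0.036,-0.334,-0.022,0,0.036,-0.335,-0.004,0,0.036,-0.334,0.015,0,0.036,-0.333,0.034,0,0.036,-0.331,0.052,0,0.036,-0.327,0.07,0,0.036],
)

```text
t: 2.4
eef_pos: [512.5, -301.8, 250.4]
tcp_rot: [-3.141, -0.0, 1.382]
ft_force: [1.2, 0.1, -0.5]
opening: 1.002
grip_force: 0.0
```

```bash
python3 - <<'E'
from h import *
c,im=snap("wrist","w1"); np.savez("w1c",K=c[0],T=c[1]); print(monitor.state()["joints"].round(2))
plan([(512,-400,250,1.393,2)])
E
```

```text
[-0.65  0.42  1.58 -0.    1.14 -0.46]
from [ 512.8 -306.9  250. ] 1.3773 j [-0.65  0.42  1.58 -0.    1.14 -0.46] t 2.45
[np.float64(-0.3051), np.float64(0.0572), np.float64(0.0001), np.float64(-0.005)] 
[np.float64(-0.3055), np.float64(0.0548), np.float64(0.0001), np.float64(-0.005)]
```

View pics/w1.png

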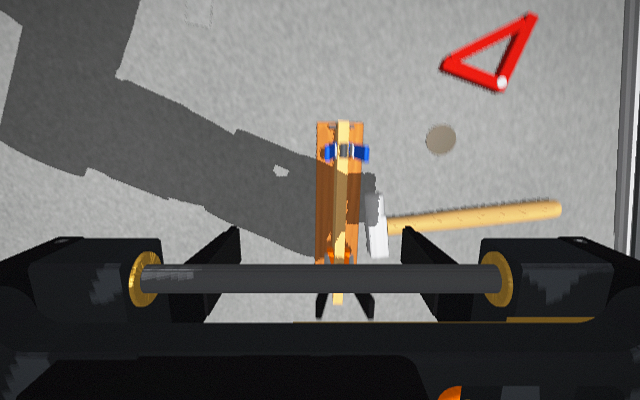

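The wrist view shows the rail vertical (column ~343, rows 122–265). The clamp at rows 250–318 is half hidden behind the gripper rod, so I shift further toward -y.

Emit:
move_arm(
  moves=[-0.38,0.07,0,0,-0.38,0.07,0,0,-0.38,0.07,0,0,0,0,0,0],
)

```text
t: 2.95
eef_pos: [510.8, -477.3, 249.0]
tcp_rot: [-3.14, -0.001, 1.381]
ft_force: [0.4, 0.7, 0.1]
opening: 1.0
grip_force: 0.0
```

```bash
python3 - <<'E'
from h import *
c,im=snap("wrist","w2"); np.savez("w2c",K=c[0],T=c[1]); print(monitor.state()["eef_pos"])
E
```

```text
[ 511.22023964 -475.20109351  249.31306939]
```

Emit:
move_arm(
  moves=[-0.25,0.0,0.0,0,-0.25,0.0,0,0,0,0,0,0],
)

```text
t: 3.38
eef_pos: [497.5, -548.3, 250.0]
tcp_rot: [-3.141, -0.0, 1.383]
ft_force: [0.5, 1.5, -0.2]
opening: 0.998
grip_force: 0.0
```

```bash
python3 - <<'E'
from h import *
c,im=snap("wrist","w3"); np.savez("w3c",K=c[0],T=c[1]); print(monitor.state()["eef_pos"])
out=np.zeros((600,800,3),np.uint8)
for i,f in enumerate(("w2","w3")):
    a=cv2.imread(f"pics/{f}.png")[90:265,260:420]; out[:,i*400:i*400+400]=cv2.resize(a,(400,437),interpolation=cv2.INTER_CUBIC)[:600] if 0 else cv2.copyMakeBorder(cv2.resize(a,(400,437),interpolation=cv2.INTER_CUBIC),0,163,0,0,cv2.BORDER_CONSTANT)
cv2.imwrite("pics/z2.png",out)
E
```

```text
[ 497.98611584 -547.04559183  250.20616876]
```

View pics/z2.png

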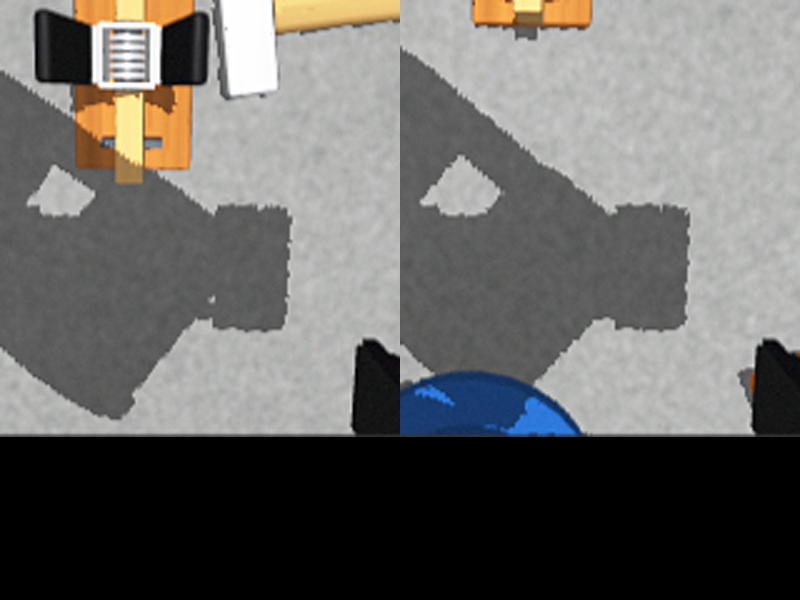

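w2 shows the clamp from above: black handles spanning columns ~274–343 and rows ~94–124, housing at ~(310,112). Both views contain it, so I triangulate from the masks.

```bash
python3 - <<'E'
from h import *
C=[];F=[]
for f in("w2","w3"):
    z=np.load(f+"c.npz"); c=(z["K"],z["T"]); im=cv2.imread(f"pics/{f}.png")
    m=(im.max(2)<45).astype(np.uint8); m[240:]=0
    n,l,st,ce=cv2.connectedComponentsWithStats(m)
    bl=[]
    for i in range(1,n):
        if st[i,4]>60 and 230<ce[i,0]<420:
            r=cv2.minAreaRect(np.argwhere(l==i)[:,::-1].astype(np.float32)); bl.append((ce[i],st[i],r)); print(f,ce[i].round(1),st[i],[np.round(q,1) for q in r])
    bl.sort(key=lambda b:b[0][0]); C.append(c);F.append(bl)
    # predicted position
    print("pred",proj(c,(515,-390,158)))
    # rail wood strip edges
    hsv=cv2.cvtColor(im,cv2.COLOR_BGR2HSV)
if all(len(b)==2 for b in F):
    for k in(0,1):
        for nm,g in(("cent",lambda b:b[0]),("outer-top",lambda b:(b[1][0] if k==0 else b[1][0]+b[1][2],b[1][1]+b[1][3]/2)),):
            print(k,nm,tri([(C[i],g(F[i][k])) for i in(0,1)]))
E
```

```text
w2 [285.1 109.9] [274  95  22  29 506] [array([284.5, 109. ]), array([28., 21.]), np.float64(90.0)]
w2 [332.9 110.6] [325  96  18  28 398] [array([333.5, 109.5]), array([27., 17.]), np.float64(90.0)]
w2 [411.3 234.4] [402 227  25  13 209] [array([414., 233.]), array([24., 12.]), np.float64(0.0)]
pred [307.61616683 103.03905139]
w3 [283.7  17.3] [271   0  25  40 653] [array([282.7,  19.5]), array([39.9, 23.2]), np.float64(87.8)]
w3 [333.1  17.9] [324   0  21  41 531] [array([334.3,  20. ]), array([19. , 40.7]), np.float64(2.2)]
w3 [411.7 234.5] [402 226  28  14 216] [array([415.5, 232.5]), array([27., 13.]), np.float64(0.0)]
pred [306.73143234   3.38233386]
```

Emit:
move_arm(
  moves=[0.3,0.0,0.0,0,0.3,0.0,0,0,0.2,0,0,0,0,0,0,0],
)

```text
t: 3.92
eef_pos: [521.2, -426.2, 251.6]
tcp_rot: [3.141, -0.0, 1.388]
ft_force: [0.5, 0.5, -0.8]
opening: 0.999
grip_force: 0.0
```

```bash
python3 - <<'E'
from h import *
c,im=snap("wrist","w4"); np.savez("w4c",K=c[0],T=c[1]); s=monitor.state(); print(s["eef_pos"],s["tcp_rot"])
C=[];F=[]
for f in("w2","w4"):
    z=np.load(f+"c.npz"); c=(z["K"],z["T"]); im=cv2.imread(f"pics/{f}.png")
    m=(im.max(2)<45).astype(np.uint8); m[215:]=0
    n,l,st,ce=cv2.connectedComponentsWithStats(m)
    bl=sorted([(ce[i],st[i]) for i in range(1,n) if st[i,4]>60 and 230<ce[i,0]<400],key=lambda b:b[0][0])
    print(f,[(a.round(1),b) for a,b in bl]); C.append(c);F.append(bl)
    # rail upper edge: light wood centroid per row
    hsv=cv2.cvtColor(im,cv2.COLOR_BGR2HSV); w=cv2.inRange(hsv,(14,60,170),(28,170,255)); w[215:]=0
    ys=[y for y in range(5,215) if (w[y,290:350]>0).sum()>5]
    pts=np.array([[290+np.flatnonzero(w[y,290:350]).mean(),y,(w[y,290:350]>0).sum()] for y in ys]); print(pts[::8].round(1).tolist())
    a,b=[plane(c,p[:2],80) for p in (pts[0],pts[-1])]; print("rail pts",a.round(1),b.round(1),"ang",np.arctan2(-(b-a)[0],(b-a)[1]))
P=[]
for k in(0,1):
    for nm,g in(("cent",lambda b:b[0]),("otop",lambda b:(b[1][0]-.5 if k==0 else b[1][0]+b[1][2]-.5,b[1][1])),("obot",lambda b:(b[1][0]-.5 if k==0 else b[1][0]+b[1][2]-.5,b[1][1]+b[1][3]-1))):
        x,e=tri([(C[i],g(F[i][k])) for i in(0,1)]); print(k,nm,x.round(1),np.round(e,1)); P.append(x)
E
```

```text
[ 520.92295363 -427.7786719   251.38021826] [3.14105744e+00 1.98052214e-04 1.38693574e+00]
w2 [(array([285.1, 109.9]), array([274,  95,  22,  29, 506], dtype=int32)), (array([332.9, 110.6]), array([325,  96,  18,  28, 398], dtype=int32))]
[[312.0, 5.0, 13.0], [312.5, 13.0, 12.0], [312.0, 21.0, 11.0], [311.5, 29.0, 12.0], [311.5, 37.0, 12.0], [311.5, 45.0, 12.0], [311.5, 53.0, 12.0], [311.5, 61.0, 12.0], [311.5, 69.0, 12.0], [311.5, 77.0, 12.0], [311.5, 85.0, 12.0], [312.0, 93.0, 13.0], [311.0, 130.0, 11.0], [311.0, 138.0, 11.0], [311.0, 146.0, 11.0]]
rail pts [ 535.4 -294.8   80. ] [ 508.4 -436.3   80. ] ang 2.9529852093494506
w4 [(array([285.9, 171.6]), array([276, 157,  21,  31, 514], dtype=int32)), (array([332.1, 172.8]), array([324, 157,  17,  32, 423], dtype=int32))]
[[313.5, 5.0, 12.0], [313.0, 36.0, 11.0], [313.0, 44.0, 11.0], [312.5, 52.0, 12.0], [312.5, 60.0, 12.0], [312.5, 68.0, 12.0], [312.5, 76.0, 12.0], [312.5, 84.0, 12.0], [312.0, 92.0, 11.0], [312.0, 100.0, 11.0], [312.0, 108.0, 11.0], [312.0, 116.0, 11.0], [312.0, 124.0, 11.0], [311.5, 132.0, 12.0], [311.5, 140.0, 12.0], [311.0, 148.0, 11.0]]
rail pts [ 546.3 -243.    80. ] [ 520.7 -385.9   80. ] ang 2.9640678235046733
0 cent [ 495.3 -391.4  154. ] [0.2 0.2]
0 otop [ 488.  -377.6  148.7] [0. 0.]
0 obot [ 485.9 -400.5  169.8] [0. 0.]
1 cent [ 534.5 -399.6  155.1] [0.2 0.2]
1 otop [ 545.  -388.8  142.3] [0.1 0.1]
1 obot [ 539.2 -410.8  172. ] [0. 0.]
```

The handle tops come out at z≈171 with 54 mm between outsides, so the pivot is at ~108 (80+28), as expected. The clamp's centre is ≈(515.3,-395.5) and its angle -0.19. Next: descend and grip.

```bash
python3 - <<'E'
from h import *
plan([(515.3,-395.5,190,1.382,2),(515.3,-395.5,139,1.382,2)])
E
```

```text
from [ 520.9 -427.8  251.4] 1.3869 j [-0.79  0.53  1.38  0.    1.23 -0.6 ] t 3.975
[np.float64(0.1024), np.float64(-0.0381), np.float64(0.2046), np.float64(0.0016)] 
[np.float64(0.1023), np.float64(-0.0384), np.float64(0.2046), np.float64(0.0016)] 
[np.float64(0.0), np.float64(0.0), np.float64(0.17), np.float64(-0.0)] 
[np.float64(0.0), np.float64(0.0), np.float64(0.17), np.float64(-0.0)]
```

Emit:
move_arm(
  moves=[0.102,-0.038,0.204,0.0016,0.102,-0.038,0.204,0.0016,0,0,0.17,0,0,0,0.17,0,0,0,0,0,0,0,0,0],
)

```text
t: 4.72
eef_pos: [515.0, -398.1, 139.4]
tcp_rot: [3.141, 0.001, 1.379]
ft_force: [0.3, -0.8, 0.1]
opening: 1.004
grip_force: 0.0
```

```bash
python3 - <<'E'
from h import *
c,im=snap("wrist","w5"); s=monitor.state(); print(s["eef_pos"],s["tcp_rot"],s["ft_force"])
# expected vs seen
cv2.imwrite("pics/z3.png",im[150:,:,::-1])
E
```

```text
[ 515.11113135 -398.12698408  139.58568448] [3.14018332e+00 8.30447037e-04 1.37906061e+00] [ 0.4171542  -0.02679226  0.36482577]
```

View pics/z3.png

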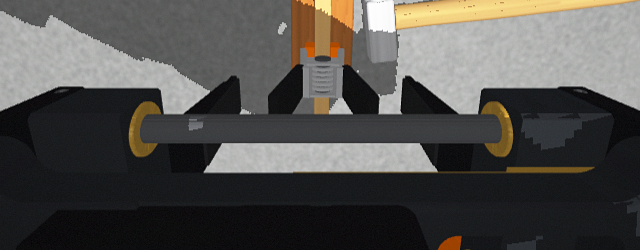

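The fingers straddle the handles (handle edges at ~272 and ~380, fingers at ~240 and ~402). I nudge slightly, then close.

Emit:
move_arm(
  moves=[0.017,0.011,0,0,0,0,0,0],
)

```text
t: 5.03
eef_pos: [517.2, -395.3, 139.0]
tcp_rot: [3.141, 0.0, 1.379]
ft_force: [-0.5, -0.6, 0.8]
opening: 1.003
grip_force: 0.0
```

Emit:
move_arm(
  moves=[0,0,0,0,0,0,0,0,0,0,0,0,0,0,0,0,0,0,0,0,0,0,0,0,0,0,0,0,0,0,0,0],
  claw=0,
)

```text
t: 6.02
eef_pos: [516.9, -395.4, 138.3]
tcp_rot: [-3.142, -0.0, 1.379]
ft_force: [-0.6, -0.4, -1.3]
opening: 0.333
grip_force: 30.0
```

Gripped at 31.7 mm, i.e. squeezed to its stop. Lift.

Emit:
move_arm(
  moves=[0,0,-0.1,0,0,0,-0.2,0,0,0,-0.25,0,0,0,-0.25,0,0,0,0,0],
)

```text
t: 6.65
eef_pos: [517.6, -396.0, 262.5]
tcp_rot: [3.136, 0.003, 1.379]
ft_force: [0.0, 0.2, -1.7]
opening: 0.337
grip_force: 30.0
```

```bash
python3 - <<'E'
from h import *
plan([(560,-70,259,1.76,8)])
E
```

```text
from [ 517.6 -396.   262.5] 1.3792 j [-0.75  0.49  1.43  0.    1.22 -0.56] t 6.65
[np.float64(0.2734), np.float64(-0.017), np.float64(0.0029), np.float64(-0.0303)] 
[np.float64(0.2739), np.float64(-0.004), np.float64(0.0029), np.float64(-0.0303)] 
[np.float64(0.2738), np.float64(0.009), np.float64(0.0029), np.float64(-0.0303)] 
[np.float64(0.2731), np.float64(0.022), np.float64(0.0029), np.float64(-0.0303)] 
[np.float64(0.2717), np.float64(0.035), np.float64(0.0029), np.float64(-0.0303)] 
[np.float64(0.2698), np.float64(0.0479), np.float64(0.0029), np.float64(-0.0303)] 
[np.float64(0.2672), np.float64(0.0607), np.float64(0.0029), np.float64(-0.0303)] 
[np.float64(0.264), np.float64(0.0733), np.float64(0.0029), np.float64(-0.0303)]
```

Emit:
move_arm(
  moves=[0.273,-0.017,0,-0.03,0.274,-0.004,0,-0.03,0.274,0.009,0,-0.03,0.273,0.022,0,-0.03,0.272,0.035,0,-0.03,0.27,0.048,0,-0.03,0.267,0.061,0,-0.03,0.264,0.073,0,-0.03,0,0,0,0,0,0,0,0],
)

```text
t: 7.9
eef_pos: [559.6, -69.6, 258.1]
tcp_rot: [-3.141, -0.0, 1.756]
ft_force: [-0.3, -0.2, -1.4]
opening: 0.334
grip_force: 30.0
```

```bash
python3 - <<'E'
from h import *
c,im=snap("wrist","b1"); np.savez("b1c",K=c[0],T=c[1]); s=monitor.state(); print(s["eef_pos"],s["tcp_rot"],s["opening"])
E
```

```text
[559.64086779 -70.05081026 258.15917295] [-3.14112445e+00 -1.04308908e-04  1.75544220e+00] 0.33535008845612196
```

Emit:
move_arm(
  moves=[0.25,0,0,0,0.15,0,0,0,0,0,0,0,0,0,0,0],
)

```text
t: 8.45
eef_pos: [548.9, -11.6, 258.4]
tcp_rot: [3.142, 0.0, 1.755]
ft_force: [0.1, 0.0, -1.8]
opening: 0.336
grip_force: 30.0
```

```bash
python3 - <<'E'
from h import *
c,im=snap("wrist","b2"); np.savez("b2c",K=c[0],T=c[1]); s=monitor.state(); print(s["eef_pos"],s["tcp_rot"],s["opening"])
A=[cv2.imread(f"pics/{f}.png")[0:260,200:460] for f in("b1","b2")]
cv2.imwrite("pics/z4.png",cv2.resize(np.hstack(A),(800,400),interpolation=cv2.INTER_CUBIC))
E
```

```text
[548.95147104 -11.60400769 258.33473535] [3.14158034e+00 9.00431609e-05 1.75499315e+00] 0.33234291458816634
```

View pics/z4.png

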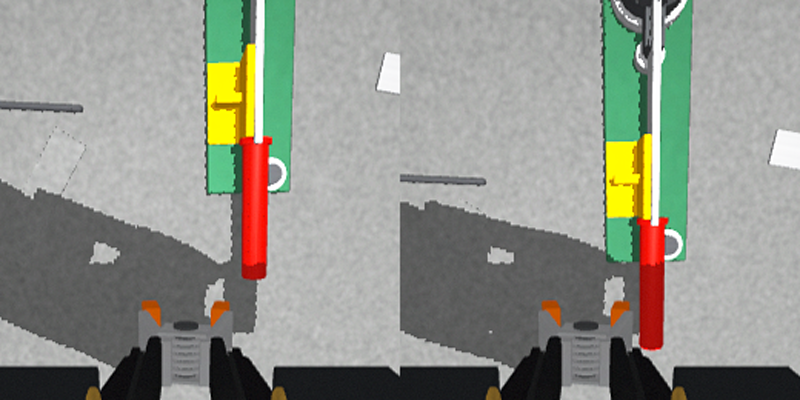

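Both views show the yellow plate strip beside the white bar: the interface is at ~col 366, and the strip starts at row ~29 in b1 and ~88 in b2. The clamp hangs centred at col ~321. Now the measurement.

```bash
python3 - <<'E'
from h import *
D={}
for f in("b1","b2"):
    z=np.load(f+"c.npz"); c=(z["K"],z["T"]); im=cv2.imread(f"pics/{f}.png"); hsv=cv2.cvtColor(im,cv2.COLOR_BGR2HSV)
    yel=cv2.inRange(hsv,(22,150,120),(35,255,255)); yel[:, :320]=0
    red=cv2.inRange(hsv,(0,150,60),(5,255,255)); 
    R=[]
    for y in range(0,160):
        x=np.flatnonzero(yel[y,320:400])
        if len(x)>2:
            x=x+320; w=x[-1]+1
            k=w
            while k<400 and hsv[y,k,1]<70 and im[y,k].min()>150: k+=1
            R.append((y,x[0],x[-1],k-1))
    R=np.array(R); print(f); print(R[::4].tolist(),R[-1])
    D[f]=(c,R)
    # interface line fit: col = (last yellow + first white)/2 = x[-1]+.5
    g=R[(R[:,0]>R[0,0]+2)&(R[:,0]<R[0,0]+45)]; p=np.polyfit(g[:,0],g[:,2]+.5,1)
    D[f]+=(p,)
    for zz in (66,): 
        a=plane(c,(np.polyval(p,R[0,0]),R[0,0]),zz); b=plane(c,(np.polyval(p,R[0,0]+50),R[0,0]+50),zz)
        print("interface",a.round(1),b.round(1),"yaw",np.arctan2(-(a-b)[0],(a-b)[1]).round(4))
# tri of +y end of yellow at interface, and hub of red/bar junction
o=[(D[f][0],(np.polyval(D[f][2],D[f][1][0,0]),D[f][1][0,0]-.5)) for f in D]; print("yellow +y end",tri(o))
J=[]
for f in D:
    im=cv2.imread(f"pics/{f}.png"); hsv=cv2.cvtColor(im,cv2.COLOR_BGR2HSV); red=cv2.inRange(hsv,(0,150,60),(6,255,255))|cv2.inRange(hsv,(174,150,60),(180,255,255)); red[:, :340]=0;red[:,400:]=0
    n,l,st,ce=cv2.connectedComponentsWithStats(red); i=1+np.argmax(st[1:,4]); print(st[i]); top=np.flatnonzero(l[st[i,1]+1]==i); J.append((D[f][0],(top.mean(),st[i,1]-.5)))
print("red start",tri(J))
E
```

```text
b1
[[29, 360, 365, 371], [33, 360, 365, 371], [37, 357, 365, 370], [41, 335, 365, 370], [45, 335, 365, 370], [49, 335, 365, 370], [53, 335, 365, 370], [57, 335, 365, 370], [61, 335, 365, 370], [65, 335, 365, 370], [69, 335, 365, 370], [73, 335, 364, 364], [77, 335, 364, 364], [81, 335, 364, 364], [85, 335, 364, 364], [89, 335, 355, 355], [93, 335, 352, 352]] [ 93 335 352 352]
interface [574.2 105.6  66. ] [584.5  56.7  66. ] yaw 0.2078
b2
[[87, 359, 362, 362], [91, 358, 363, 368], [95, 334, 363, 368], [99, 334, 363, 368], [103, 334, 363, 368], [107, 334, 362, 362], [111, 334, 362, 362], [115, 334, 362, 362], [119, 334, 362, 362], [123, 334, 362, 362], [127, 334, 362, 362], [131, 334, 362, 362], [135, 334, 362, 367], [139, 334, 362, 367]] [142 359 362 362]
interface [574.4 106.3  66. ] [584.3  52.7  66. ] yaw 0.1831
yellow +y end (array([574.59084181, 107.39442841,  61.80458385]), [np.float64(0.15314018050017392), np.float64(0.15314018050040354)])
[ 356   89   21   93 1526]
[ 354  141   20   87 1315]
red start (array([589.23705784,  49.0319808 ,  53.05519337]), [np.float64(0.7127982277815519), np.float64(0.7127982277813034)])
```

The interface middle is ≈(579.9,77.5) with yaw ≈0.19; the triangulated height of 62±4 agrees with 66, and the plate length is ~60. Move above it and lower.

```bash
python3 - <<'E'
from h import *
plan([(579.9,77.5,230,1.76,3),(579.9,77.5,165,1.76,2)])
E
```

```text
from [549.  -11.6 258.3] 1.755 j [-0.14  0.34  1.69 -0.    1.11 -0.33] t 8.5
[np.float64(0.1821), np.float64(0.1039), np.float64(0.063), np.float64(-0.0011)] 
[np.float64(0.1819), np.float64(0.1042), np.float64(0.063), np.float64(-0.0011)] 
[np.float64(0.1817), np.float64(0.1045), np.float64(0.063), np.float64(-0.0011)] 
[np.float64(0.0), np.float64(0.0), np.float64(0.2167), np.float64(0.0)] 
[np.float64(0.0), np.float64(0.0), np.float64(0.2167), np.float64(0.0)]
```

Emit:
move_arm(
  moves=[0.182,0.104,0.063,-0.001,0.182,0.104,0.063,-0.001,0.182,0.104,0.063,-0.001,0,0,0.21,0,0,0,0.21,0,0,0,0,0,0,0,0,0],
)

```text
t: 9.38
eef_pos: [580.3, 78.1, 168.1]
tcp_rot: [3.14, 0.0, 1.76]
ft_force: [0.2, 0.1, -0.6]
opening: 0.336
grip_force: 30.0
```

```bash
python3 - <<'E'
from h import *
c,im=snap("wrist","b3"); np.savez("b3c",K=c[0],T=c[1]); 
c2,im2=snap("side","s3")
A=cv2.resize(cv2.imread("pics/b3.png")[60:260,220:420],(400,400),interpolation=cv2.INTER_CUBIC);B=cv2.resize(cv2.imread("pics/s3.png")[120:260,250:390],(400,400),interpolation=cv2.INTER_CUBIC)
cv2.imwrite("pics/z5.png",np.hstack([A,B]))
plan([(579.9,77.5,125.5,1.76,2)])
E
```

```text
from [580.2  78.4 168.5] 1.7604 j [ 0.02  0.48  1.71  0.    0.94 -0.17] t 9.475
[np.float64(-0.0026), np.float64(-0.0016), np.float64(0.1432), np.float64(0.0001)] 
[np.float64(-0.0026), np.float64(-0.0016), np.float64(0.1432), np.float64(0.0001)]
```

View pics/z5.png

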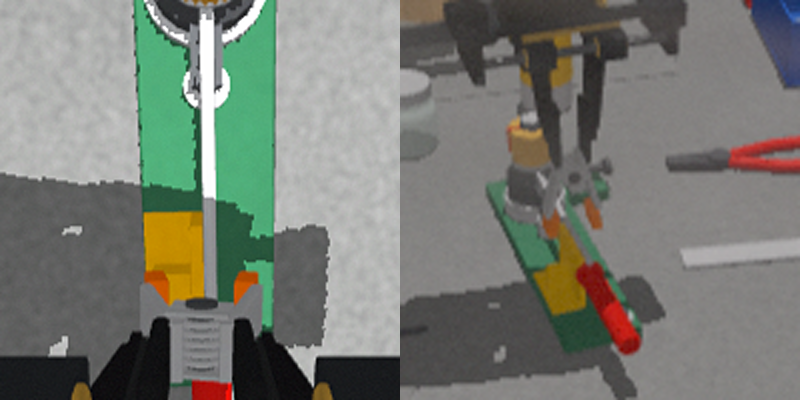

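The orange tips (crop cols ~157 and ~246, mid 201) straddle the interface (~204), so I lower it onto the bar and plate.

Emit:
move_arm(
  moves=[-0.002,0.003,0.1,0,-0.002,0,0.1,0,0,0,0.085,0,0,0,0,0,0,0,0,0],
)

```text
t: 10.1
eef_pos: [580.2, 78.2, 124.4]
tcp_rot: [3.141, -0.0, 1.761]
ft_force: [0.0, 0.1, -1.2]
opening: 0.336
grip_force: 30.0
```

Emit:
move_arm(
  moves=[0,0,0,0,0,0,0,0,0,0,0,0,0,0,0,0,0,0,0,0,0,0,0,0,0,0,0,0],
  claw=95,
)

```text
t: 10.98
eef_pos: [580.1, 78.2, 124.4]
tcp_rot: [3.142, -0.0, 1.761]
ft_force: [-0.6, -0.8, 0.7]
opening: 0.983
grip_force: 0.0
```

Emit:
move_arm(
  moves=[0,0,-0.2,0,0,0,-0.3,0,0,0,-0.3,0,0,0,-0.1,0],
)

```text
t: 11.48
eef_pos: [580.7, 78.2, 261.9]
tcp_rot: [3.138, 0.001, 1.761]
ft_force: [-0.6, 0.4, -0.3]
opening: 0.998
grip_force: 0.0
```

```bash
python3 - <<'E'
from h import *
c,im=snap("wrist","b4"); np.savez("b4c",K=c[0],T=c[1])
E
```

Emit:
move_arm(
  moves=[-0.2,0,0,0,-0.18,0,0,0,0,0,0,0,0,0,0,0],
)

```text
t: 12.02
eef_pos: [590.5, 22.6, 258.4]
tcp_rot: [-3.14, -0.001, 1.761]
ft_force: [0.6, 0.8, -1.2]
opening: 0.997
grip_force: 0.0
```

```bash
python3 - <<'E'
from h import *
c,im=snap("wrist","b5"); np.savez("b5c",K=c[0],T=c[1]); print(monitor.state()["eef_pos"])
A=[cv2.imread(f"pics/{f}.png")[0:260,200:460] for f in("b4","b5")]
cv2.imwrite("pics/z6.png",cv2.resize(np.hstack(A),(800,400),interpolation=cv2.INTER_CUBIC))
E
```

```text
[590.53952052  22.8382579  258.610715  ]
```

View pics/z6.png

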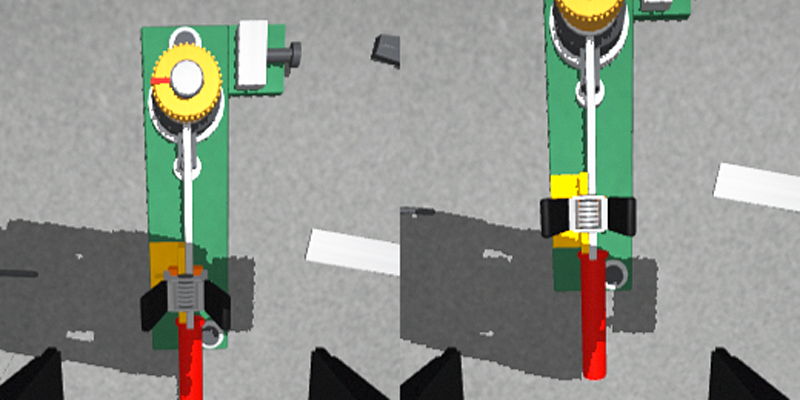

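b4 and b5 show the clamp sitting over the middle of the yellow plate and the bar. The nut is at b4 crop (187,80), i.e. full-image (321,52), with its red line pointing left. A steel block stands to its right at (252,55). I take a second view of the nut from further forward.

Emit:
move_arm(
  moves=[0.4,0,0,0,0.38,0,0,0,0,0,0,0,0,0,0,0],
)

```text
t: 12.58
eef_pos: [568.5, 137.6, 259.2]
tcp_rot: [-3.141, 0.0, 1.762]
ft_force: [-0.5, -0.8, 0.2]
opening: 0.999
grip_force: 0.0
```

```bash
python3 - <<'E'
from h import *
c,im=snap("wrist","b6"); np.savez("b6c",K=c[0],T=c[1]); s=monitor.state(); print(s["eef_pos"],s["joints"].round(2))
P=[];Q=[];B=[]
for f in("b4","b6"):
    z=np.load(f+"c.npz"); c=(z["K"],z["T"]); im=cv2.imread(f"pics/{f}.png"); hsv=cv2.cvtColor(im,cv2.COLOR_BGR2HSV)
    m=cv2.inRange(hsv,(17,120,90),(30,255,255)); m[220:]=0; m[:,:270]=0;m[:,400:]=0
    n,l,st,ce=cv2.connectedComponentsWithStats(m); i=1+np.argmax(st[1:,4])
    cn=max(cv2.findContours((l==i).astype(np.uint8),0,1)[0],key=cv2.contourArea); (x,y),r=cv2.minEnclosingCircle(cn); print(f,"brass",st[i],x,y,r)
    # post end: bright low-sat blob within
    g=((hsv[:,:,1]<70)&(im.min(2)>120)).astype(np.uint8); mask=np.zeros_like(g); cv2.circle(mask,(int(x),int(y)),int(r*.7),1,-1)
    n,l,st,ce=cv2.connectedComponentsWithStats(g*mask); i=1+np.argmax(st[1:,4]); e=cv2.minEnclosingCircle(np.argwhere(l==i)[:,::-1].astype(np.float32)); print(" post",st[i],ce[i],e)
    P.append((c,e[0])); print(" post@115",plane(c,e[0],115).round(1))
    # steel block
    w=((hsv[:,:,1]<50)&(im.min(2)>190)).astype(np.uint8); w[:,:330]=0; w[:,400:]=0; w[150:]=0
    n,l,st,ce=cv2.connectedComponentsWithStats(w)
    for i in range(1,n):
        if st[i,4]>150: print(" block",st[i],ce[i].round(1)); B.append((c,ce[i]))
print("post",tri(P)); 
if len(B)==2: print("block",tri(B))
E
```

```text
[568.72767705 136.91895224 259.20512033] [ 0.12  0.39  1.6  -0.    1.15 -0.07]
b4 brass [ 299   27   45   53 1334] 320.5 53.11538314819336 26.120271682739258
 post [311  39  21  23 378] [320.97354497  50.00529101] ((321.0, 50.1136360168457), 11.292262077331543)
 post@115 [554.  214.4 115. ]
 block [355  13  19  42 755] [363.9  33.5]
b6 brass [ 301   94   43   46 1061] 322.1734619140625 116.58163452148438 22.803630828857422
 post [313 106  20  22 328] [322.56707317 116.36890244] ((322.5, 116.5), 10.511998176574707)
 post@115 [554.2 214.4 115. ]
 block [356  69  18  39 672] [364.1  87.8]
post (array([554.08833894, 214.38178803, 115.36521354]), [np.float64(0.07785575223531867), np.float64(0.07785575223554746)])
block (array([597.42140732, 259.61492219,  32.82300748]), [np.float64(0.11933054306264973), np.float64(0.11933054306292944)])
```

The pivot is at (554.1,214.4) with the post top at 115.4, as expected, and the steel block is only ~33 mm high, so it is clear of the fingers. I move above the nut with joint 6 wound back to about -2.45.

```bash
python3 - <<'E'
from h import *
plan([(554.1,214.4,200,4.39,15)])
E
```

```text
from [568.7 136.9 259.2] 1.7612 j [ 0.12  0.39  1.6  -0.    1.15 -0.07] t 12.625
[np.float64(0.035), np.float64(0.0001), np.float64(0.0263), np.float64(-0.1116)] 
[np.float64(0.0345), np.float64(0.0062), np.float64(0.0263), np.float64(-0.1116)] 
[np.float64(0.0329), np.float64(0.0122), np.float64(0.0263), np.float64(-0.1116)] 
[np.float64(0.0302), np.float64(0.0177), np.float64(0.0263), np.float64(-0.1116)] 
[np.float64(0.0267), np.float64(0.0227), np.float64(0.0263), np.float64(-0.1116)] 
[np.float64(0.0223), np.float64(0.027), np.float64(0.0263), np.float64(-0.1116)] 
[np.float64(0.0173), np.float64(0.0305), np.float64(0.0263), np.float64(-0.1116)] 
[np.float64(0.0117), np.float64(0.033), np.float64(0.0263), np.float64(-0.1116)] 
[np.float64(0.0058), np.float64(0.0346), np.float64(0.0263), np.float64(-0.1116)] 
[np.float64(-0.0004), np.float64(0.035), np.float64(0.0263), np.float64(-0.1116)] 
[np.float64(-0.0065), np.float64(0.0344), np.float64(0.0263), np.float64(-0.1116)] 
[np.float64(-0.0124), np.float64(0.0328), np.float64(0.0263), np.float64(-0.1116)] 
[np.float64(-0.0179), np.float64(0.0301), np.float64(0.0263), np.float64(-0.1116)] 
[np.float64(-0.0229), np.float64(0.0265), np.float64(0.0263), np.float64(-0.1116)] 
[np.float64(-0.0272), np.float64(0.0222), np.float64(0.0263), np.float64(-0.1116)]
```

Emit:
move_arm(
  moves=[0.263,0,0.1,-0.1116,0.258,0.046,0.1,-0.1116,0,0,0.1,-0.1116,0,0,0.1,-0.1116,0,0,0,-0.1116,0,0,0,-0.1116,0,0,0,-0.1116,0,0,0,-0.1116],
  claw=66,
)

```text
t: 13.62
eef_pos: [554.4, 213.2, 199.2]
tcp_rot: [-3.142, -0.0, -3.116]
ft_force: [0.6, -0.2, 0.2]
opening: 0.693
grip_force: 0.0
```

Emit:
move_arm(
  moves=[0,0,0,-0.1116,0,0,0,-0.1116,0,0,0,-0.1116,0,0,0,-0.1116,0,0,0,-0.1116,0,0,0,-0.1116,0,0,0,-0.1116,0,0,0,0,0,0,0,0],
)

```text
t: 14.75
eef_pos: [554.1, 213.9, 199.3]
tcp_rot: [3.142, 0.0, -1.898]
ft_force: [0.1, -0.1, 0.4]
opening: 0.694
grip_force: 0.0
```

```bash
python3 - <<'E'
from h import *
s=monitor.state(); plan([(554.1,214.4,130,s["tcp_rot"][2],2),(554.1,214.4,75,s["tcp_rot"][2],2)])
E
```

```text
from [554.1 213.9 199.3] -1.8975 j [ 0.26  0.46  1.66  0.    1.02 -2.56] t 14.75
[np.float64(-0.0016), np.float64(0.0006), np.float64(0.2309), np.float64(-0.0)] 
[np.float64(-0.0016), np.float64(0.0006), np.float64(0.2309), np.float64(-0.0)] 
[np.float64(0.0), np.float64(0.0), np.float64(0.1833), np.float64(-0.0)] 
[np.float64(0.0), np.float64(0.0), np.float64(0.1833), np.float64(-0.0)]
```

Emit:
move_arm(
  moves=[-0.002,0.001,0.23,0,-0.002,0.001,0.23,0,0,0,0.18,0,0,0,0.18,0,0,0,0.006,0,0,0,0,0],
)

```text
t: 15.5
eef_pos: [554.3, 215.1, 76.3]
tcp_rot: [-3.141, 0.001, -1.894]
ft_force: [-0.3, -0.8, 0.8]
opening: 0.69
grip_force: 0.0
```

Emit:
move_arm(
  moves=[0,0,0,0,0,0,0,0,0,0,0,0,0,0,0,0,0,0,0,0],
  claw=0,
)

```text
t: 16.12
eef_pos: [556.0, 214.8, 76.2]
tcp_rot: [-3.137, 0.002, -1.893]
ft_force: [9.7, -4.6, -1.4]
opening: 0.465
grip_force: 30.0
```

```bash
cat > st.py <<'E'
from h import *
s=monitor.state(); print("t",round(s["t"],2),s["eef_pos"].round(1),"yaw",s["tcp_rot"][2].round(3),"j6",s["joints"][5].round(3),"F",s["ft_force"].round(1),"M",s["moment"].round(2),"tau6",s["tau"][5].round(2),"op",round(s["opening"]*95,1),"g",round(s["grip_force"],1))
E
python3 st.py
```

```text
t 16.12 [556.  214.8  76.2] yaw -1.893 j6 -2.56 F [ 9.7 -4.6 -1.4] M [-0.54 -1.15 -0.08] tau6 0.01 op 44.1 g 30.0
```

The nut is gripped at 44 mm. I relieve the ~10 N side load and start screwing down.

Emit:
move_arm(
  moves=[0,-0.013,0,0,0,0,0,0],
)

```text
t: 16.38
eef_pos: [556.1, 214.7, 76.2]
tcp_rot: [-3.14, 0.001, -1.893]
ft_force: [1.1, -0.1, 5.5]
opening: 0.468
grip_force: 30.0
```

Emit:
move_arm(
  moves=[0,0,0.0005,0.1,0,0,0.0004,0.1,0,0,0.0004,0.1],
)

```text
t: 16.75
eef_pos: [556.5, 214.5, 76.0]
tcp_rot: [-3.14, 0.002, -2.369]
ft_force: [2.8, -1.6, 4.6]
opening: 0.467
grip_force: 30.0
```

```bash
python3 st.py
```

```text
t 16.75 [556.5 214.5  76. ] yaw -2.369 j6 -2.086 F [ 2.8 -1.6  4.6] M [-0.31 -0.43  0.03] tau6 -1.99 op 44.4 g 30.0
```

Forces are small. Continue.

Emit:
move_arm(
  moves=[0,0,0.0005,0.11,0,0,0.0005,0.11,0,0,0.0005,0.11,0,0,0.0005,0.11,0,0,0.0005,0.11,0,0,0.0005,0.11,0,0,0.0005,0.11,0,0,0.0005,0.11,0,0,0.0005,0.11,0,0,0,0],
)

```text
t: 18.0
eef_pos: [556.5, 213.2, 75.3]
tcp_rot: [3.141, 0.002, 2.362]
ft_force: [3.1, -11.7, 7.7]
opening: 0.469
grip_force: 30.0
```

```bash
python3 st.py
```

```text
t 18.0 [556.5 213.2  75.3] yaw 2.362 j6 -0.533 F [  3.1 -11.7   7.7] M [-2.14 -0.39 -0.06] tau6 1.09 op 44.6 g 30.0
```

Emit:
move_arm(
  moves=[0,0,0.0005,0.1,0,0,0,0],
)

```text
t: 18.25
eef_pos: [556.4, 213.1, 75.3]
tcp_rot: [3.141, 0.002, 2.205]
ft_force: [2.3, -11.2, 6.4]
opening: 0.466
grip_force: 30.0
```

```bash
python3 st.py
```

```text
t 18.25 [556.4 213.1  75.3] yaw 2.205 j6 -0.376 F [  2.3 -11.2   6.4] M [-2.26 -0.3  -0.09] tau6 0.93 op 44.3 g 30.0
```

Emit:
move_arm(
  moves=[-0.01,-0.005,0.0005,0.1,0,0,0,0],
)

```text
t: 18.5
eef_pos: [556.3, 212.8, 75.2]
tcp_rot: [3.14, 0.0, 2.048]
ft_force: [1.6, -1.6, 7.5]
opening: 0.466
grip_force: 30.0
```

```bash
python3 st.py
```

```text
t 18.5 [556.3 212.8  75.2] yaw 2.048 j6 -0.222 F [ 1.6 -1.6  7.5] M [-0.47  0.17 -0.09] tau6 0.91 op 44.3 g 30.0
```

Emit:
move_arm(
  moves=[0,0,0.0005,0.1,0,0,0,0],
)

```text
t: 18.75
eef_pos: [556.1, 212.7, 75.2]
tcp_rot: [3.141, 0.0, 1.891]
ft_force: [0.1, -1.8, 6.5]
opening: 0.47
grip_force: 30.0
```

```bash
python3 st.py
```

```text
t 18.75 [556.1 212.7  75.2] yaw 1.891 j6 -0.065 F [ 0.1 -1.8  6.5] M [-0.54  0.28 -0.11] tau6 0.92 op 44.6 g 30.0
```

Emit:
move_arm(
  moves=[0,0,0.0005,0.1,0,0,0,0],
)

```text
t: 19.0
eef_pos: [556.0, 212.7, 75.1]
tcp_rot: [3.141, 0.0, 1.734]
ft_force: [-1.9, -2.9, 8.3]
opening: 0.467
grip_force: 30.0
```

```bash
python3 st.py
```

```text
t 19.0 [556.  212.7  75.1] yaw 1.734 j6 0.092 F [-1.9 -2.9  8.3] M [-0.53  0.39 -0.04] tau6 0.93 op 44.3 g 30.0
```

Emit:
move_arm(
  moves=[0,0,0.0003,0.1,0,0,0,0],
)

```text
t: 19.25
eef_pos: [555.8, 212.7, 75.0]
tcp_rot: [3.141, 0.0, 1.577]
ft_force: [-1.6, -2.9, 8.1]
opening: 0.468
grip_force: 30.0
```

```bash
python3 st.py
```

```text
t 19.25 [555.8 212.7  75. ] yaw 1.577 j6 0.249 F [-1.6 -2.9  8.1] M [-0.54  0.54 -0.07] tau6 0.93 op 44.4 g 30.0
```

Emit:
move_arm(
  moves=[0,0,0.0003,0.1,0,0,0,0],
)

```text
t: 19.5
eef_pos: [555.7, 212.7, 75.0]
tcp_rot: [-3.142, 0.0, 1.419]
ft_force: [-2.4, -2.8, 9.1]
opening: 0.466
grip_force: 30.0
```

```bash
python3 st.py
```

```text
t 19.5 [555.7 212.7  75. ] yaw 1.419 j6 0.406 F [-2.4 -2.8  9.1] M [-0.46  0.61 -0.04] tau6 0.93 op 44.3 g 30.0
```

Emit:
move_arm(
  moves=[0,0,0.0003,0.1,0,0,0,0],
)

```text
t: 19.75
eef_pos: [555.6, 212.9, 74.9]
tcp_rot: [-3.141, 0.0, 1.262]
ft_force: [-2.7, -1.4, 8.4]
opening: 0.468
grip_force: 30.0
```

```bash
python3 st.py
```

```text
t 19.75 [555.6 212.9  74.9] yaw 1.262 j6 0.563 F [-2.7 -1.4  8.4] M [-0.18  0.66 -0.08] tau6 0.89 op 44.5 g 30.0
```

Emit:
move_arm(
  moves=[0,0,0.0003,0.1,0,0,0,0],
)

```text
t: 20.0
eef_pos: [555.5, 212.9, 74.9]
tcp_rot: [-3.141, 0.0, 1.106]
ft_force: [-3.3, -0.2, 10.3]
opening: 0.468
grip_force: 30.0
```

```bash
python3 st.py
```

```text
t 20.0 [555.5 212.9  74.9] yaw 1.106 j6 0.72 F [-3.3 -0.2 10.3] M [-0.23  0.7  -0.12] tau6 0.87 op 44.5 g 30.0
```

Emit:
move_arm(
  moves=[0,0,0.0003,0.1,0,0,0,0],
)

```text
t: 20.25
eef_pos: [555.4, 212.9, 74.8]
tcp_rot: [-3.141, 0.0, 0.949]
ft_force: [-3.7, -0.1, 9.2]
opening: 0.467
grip_force: 30.0
```

```bash
python3 st.py
```

```text
t 20.25 [555.4 212.9  74.8] yaw 0.949 j6 0.877 F [-3.7 -0.1  9.2] M [-0.24  0.72 -0.06] tau6 0.86 op 44.3 g 30.0
```

Emit:
move_arm(
  moves=[0,0,0.0003,0.1,0,0,0,0],
)

```text
t: 20.5
eef_pos: [555.4, 213.2, 74.7]
tcp_rot: [-3.141, 0.0, 0.791]
ft_force: [-4.4, 0.4, 6.9]
opening: 0.471
grip_force: 30.0
```

```bash
python3 st.py
```

```text
t 20.5 [555.4 213.2  74.7] yaw 0.791 j6 1.034 F [-4.4  0.4  6.9] M [ 0.11  0.76 -0.07] tau6 0.86 op 44.7 g 30.0
```

Emit:
move_arm(
  moves=[0,0,0.0003,0.1,0,0,0,0],
)

```text
t: 20.75
eef_pos: [555.4, 213.3, 74.7]
tcp_rot: [-3.141, 0.0, 0.634]
ft_force: [-3.8, 1.9, 8.1]
opening: 0.471
grip_force: 30.0
```

```bash
python3 st.py
```

```text
t 20.75 [555.4 213.3  74.7] yaw 0.634 j6 1.191 F [-3.8  1.9  8.1] M [ 0.22  0.77 -0.08] tau6 0.86 op 44.7 g 30.0
```

Emit:
move_arm(
  moves=[0,0,0.0003,0.1,0,0,0,0],
)

```text
t: 21.0
eef_pos: [555.4, 213.4, 74.6]
tcp_rot: [-3.141, 0.0, 0.477]
ft_force: [-4.5, 2.4, 9.0]
opening: 0.472
grip_force: 30.0
```

```bash
python3 st.py
```

```text
t 21.0 [555.4 213.4  74.6] yaw 0.477 j6 1.348 F [-4.5  2.4  9. ] M [ 0.3   0.8  -0.01] tau6 0.87 op 44.8 g 30.0
```

Emit:
move_arm(
  moves=[0,0,0.0003,0.1,0,0,0,0],
)

```text
t: 21.25
eef_pos: [555.4, 213.4, 74.6]
tcp_rot: [-3.141, 0.0, 0.32]
ft_force: [-3.9, 3.0, 7.6]
opening: 0.467
grip_force: 30.0
```

```bash
python3 st.py; python3 - <<'E'
from h import *
snap("wrist","n1")
E
```

```text
t 21.25 [555.4 213.4  74.6] yaw 0.32 j6 1.505 F [-3.9  3.   7.6] M [ 0.45  0.84 -0.  ] tau6 0.85 op 44.3 g 30.0
```

Emit:
move_arm(
  moves=[0,0,0.0002,0.06,0,0,0,0],
)

```text
t: 21.55
eef_pos: [555.7, 213.5, 74.6]
tcp_rot: [-3.141, -0.0, 0.227]
ft_force: [-3.2, 3.9, 8.0]
opening: 0.465
grip_force: 30.0
```

```bash
python3 st.py
```

```text
t 21.55 [555.7 213.5  74.6] yaw 0.227 j6 1.599 F [-3.2  3.9  8. ] M [ 0.55  0.6  -0.08] tau6 0.45 op 44.2 g 30.0
```

Emit:
move_arm(
  moves=[0,0,0.0002,0.06,0,0,0,0],
)

```text
t: 21.8
eef_pos: [555.7, 213.6, 74.6]
tcp_rot: [-3.141, -0.0, 0.133]
ft_force: [-3.9, 4.5, 7.6]
opening: 0.468
grip_force: 30.0
```

```bash
python3 st.py
```

```text
t 21.8 [555.7 213.6  74.6] yaw 0.133 j6 1.693 F [-3.9  4.5  7.6] M [ 0.6   0.66 -0.05] tau6 0.46 op 44.5 g 30.0
```

Emit:
move_arm(
  moves=[0,0,0.0002,0.06,0,0,0,0],
)

```text
t: 22.05
eef_pos: [555.8, 213.6, 74.6]
tcp_rot: [-3.141, -0.001, 0.039]
ft_force: [-2.6, 3.0, 7.5]
opening: 0.464
grip_force: 30.0
```

```bash
python3 st.py; python3 - <<'E'
from h import *
c,im=snap("wrist","n2")
A=[cv2.resize(cv2.imread(f"pics/{f}.png")[100:260,200:440],(400,267),interpolation=cv2.INTER_CUBIC) for f in("n1","n2")]
cv2.imwrite("pics/z7.png",np.hstack(A))
c,im=snap("top","n2t");c,im=snap("side","n2s")
E
```

```text
t 22.05 [555.8 213.6  74.6] yaw 0.039 j6 1.787 F [-2.6  3.   7.5] M [ 0.63  0.57 -0.05] tau6 0.46 op 44.1 g 30.0
```

View pics/z7.png

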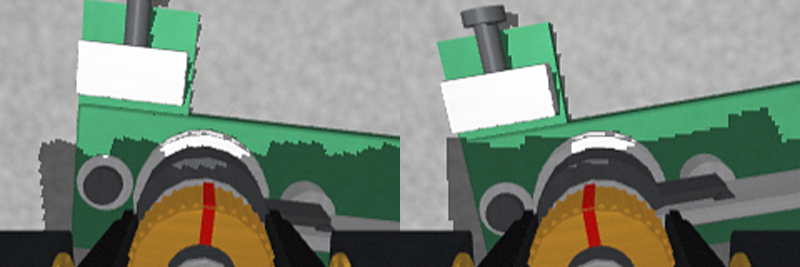

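The red line is visible on the knurl: crop x≈208 in n1, and 188 within the n2 half. It seems the nut stayed put between the two, meaning it is bottomed and the pads slip. I measure the line's world angle to be sure.

```bash
cat > red.py <<'E'
from h import *
def red(c,im,zt):
    hsv=cv2.cvtColor(im,cv2.COLOR_BGR2HSV); m=cv2.inRange(hsv,(0,170,70),(6,255,255))|cv2.inRange(hsv,(174,170,70),(180,255,255))
    pv=np.array([554.1,214.4]); out=[]
    for v,u in np.argwhere(m):
        p=plane(c,(u,v),zt)[:2]-pv; r=np.hypot(*p)
        if 10<r<22.5: out.append(p)
    out=np.array(out); 
    if len(out)<5: return None,len(out)
    d=out.mean(0); vx,vy,_,_=cv2.fitLine(out.astype(np.float32),2,0,.01,.01).ravel(); s=np.sign(vx*d[0]+vy*d[1])
    return round(float(np.arctan2(d[1],d[0])),3),round(float(np.arctan2(vy*s,vx*s)),3),len(out)
if __name__=="__main__":
    import sys
    c,im=snap("wrist",sys.argv[1]); np.savez(sys.argv[1]+"c",K=c[0],T=c[1])
    s=monitor.state(); print("yaw",s["tcp_rot"][2].round(3),red(c,cv2.imread(f"pics/{sys.argv[1]}.png"),104))
E
python3 - <<'E'
from red import *
for f in("b4","b6"):
    z=np.load(f+"c.npz"); print(f,red((z["K"],z["T"]),cv2.imread(f"pics/{f}.png"),105.3))
E
python3 red.py n3; python3 st.py
```

```text
b4 (-2.984, -2.966, 34)
b6 (-2.957, -2.89, 32)
yaw 0.039 (0.225, 0.192, 159)
t 22.25 [555.8 213.6  74.6] yaw 0.039 j6 1.786 F [-1.8  3.5  7.6] M [ 0.64  0.64 -0.02] tau6 -0.07 op 44.7 g 30.0
```

Emit:
move_arm(
  moves=[0,0,0,0.1,0,0,0,0.1],
)

```text
t: 22.5
eef_pos: [556.0, 213.5, 74.6]
tcp_rot: [-3.141, -0.001, -0.278]
ft_force: [-2.9, 5.1, 7.2]
opening: 0.469
grip_force: 30.0
```

```bash
python3 st.py; python3 red.py n4
```

```text
t 22.5 [556.  213.5  74.6] yaw -0.278 j6 2.104 F [-2.9  5.1  7.2] M [0.79 0.71 0.7 ] tau6 -1.36 op 44.5 g 30.0
yaw -0.287 (0.228, 0.189, 163)
```

Emit:
move_arm(
  moves=[0,0,0,-0.1,0,0,0,-0.1],
)

```text
t: 22.8
eef_pos: [556.1, 213.6, 74.7]
tcp_rot: [-3.14, -0.001, 0.044]
ft_force: [-1.4, 3.9, 8.4]
opening: 0.466
grip_force: 30.0
```

```bash
python3 st.py; python3 red.py n5
```

```text
t 22.8 [556.1 213.6  74.7] yaw 0.044 j6 1.781 F [-1.4  3.9  8.4] M [ 0.67  0.4  -0.11] tau6 2.03 op 44.3 g 30.0
yaw 0.052 (0.567, 0.533, 165)
```

Confirmed: the nut is bottomed. The line stays at 0.226 rad while turning clockwise with 0.7 N m of stall moment, and it follows the grip when turning back. The target line angle is 1.797; 1.23 rad remain.

Emit:
move_arm(
  moves=[0,0,-0.0005,-0.11,0,0,-0.0005,-0.11,0,0,-0.0005,-0.11,0,0,-0.0005,-0.11,0,0,-0.0005,-0.11,0,0,-0.0005,-0.11,0,0,-0.0005,-0.115,0,0,0,0,0,0,0,0],
)

```text
t: 23.98
eef_pos: [555.9, 213.8, 75.2]
tcp_rot: [3.141, -0.002, 1.257]
ft_force: [-1.8, 6.3, 7.6]
opening: 0.466
grip_force: 30.0
```

```bash
python3 st.py; python3 red.py n6; python3 - <<'E'
from h import *
snap("side","f1");snap("top","f2")
A=cv2.resize(cv2.imread("pics/f2.png")[150:270,130:370],(400,200),interpolation=cv2.INTER_CUBIC);B=cv2.resize(cv2.imread("pics/f1.png")[130:270,230:370],(400,400),interpolation=cv2.INTER_CUBIC)
w=cv2.resize(cv2.imread("pics/n6.png")[:320],(400,200))
cv2.imwrite("pics/z8.png",np.hstack([np.vstack([A,w]),B]))
E
```

```text
t 23.98 [555.9 213.8  75.2] yaw 1.257 j6 0.569 F [-1.8  6.3  7.6] M [0.99 0.56 0.02] tau6 0.02 op 44.2 g 30.0
yaw 1.257 (1.776, 1.736, 168)
```

View pics/z8.png

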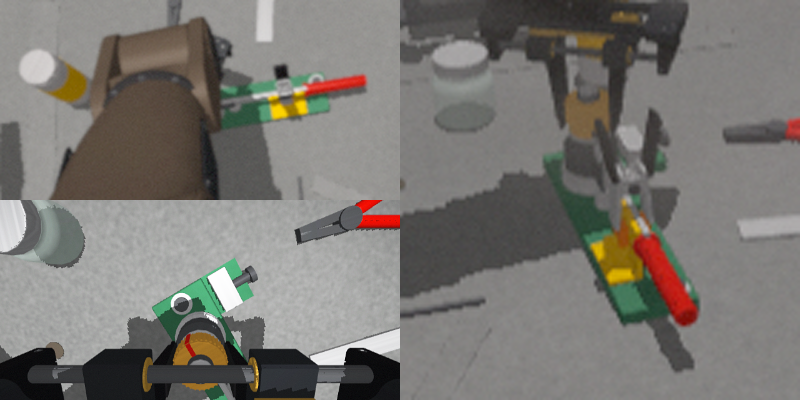

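The clamp is on the bar and plate with the arm still against the stop. The nut is backed off 1.55 rad (≈89°) and still gripped. Handing in.

```bash
python3 -c "
from cell import order
print(order.job_done())"
```

```text
the job is handed in; nothing more can be done
None
```

I clipped the clamp over the arm bar and stop plate and let go of it, screwed the nut down until it bottomed, and backed it off about 89° (measured from the red line); the gripper is still holding it steady, and I handed the job in at about 24 s.

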